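# Push the spatter caps home in set-up order

### The job

Set up the locating studs on the welding table: with the fingertips, push the coloured spatter caps lightly down until each is fully home on its collar, the yellow one first, then the blue one, then the green one. Leave the red cap standing up as it is; do not lift any cap, do not hammer them, and leave the offcuts and tools lying where they are.

Things in the scene. Friction and masses are not known exactly. Their poses are not given: they have to be found in the camera images.
- stud_yellow: magnetic-base locating stud carrying the yellow cap: grey 50x50 mm block, 30 mm high, with a dark steel collar (42 mm wide, top 40 mm above the table) and a bright 20 mm steel stud; firmly fixed to the table. Origin at the centre of its underside, z up.
- cap_yellow_top (a point): centre of the flat top of the yellow plastic cap (to be pushed down first): a round cap 32 mm wide, 24 mm high, 35 mm wide at its lower rim. The top is 79 mm above the table with the cap up (joint 0) and 64 mm when it is fully home on the collar.
- cap_yellow (a joint): how far the yellow cap has been pushed down its stud, in m: it starts standing up between 0 and 0.003; 0.015 is fully home, its lower rim on the collar (a hard stop); negative means lifted. The cap slides straight down against a steady rub of about 3 N, has no spring and stays where it is left.
- stud_blue: magnetic-base locating stud carrying the blue cap: grey 50x50 mm block, 30 mm high, with a dark steel collar (42 mm wide, top 40 mm above the table) and a bright 20 mm steel stud; firmly fixed to the table. Origin at the centre of its underside, z up.
- cap_blue_top (a point): centre of the flat top of the blue plastic cap (to be pushed down second): a round cap 32 mm wide, 24 mm high, 35 mm wide at its lower rim. The top is 79 mm above the table with the cap up (joint 0) and 64 mm when it is fully home on the collar.
- cap_blue (a joint): how far the blue cap has been pushed down its stud, in m: it starts standing up between 0 and 0.003; 0.015 is fully home, its lower rim on the collar (a hard stop); negative means lifted. The cap slides straight down against a steady rub of about 3 N, has no spring and stays where it is left.
- stud_green: magnetic-base locating stud carrying the green cap: grey 50x50 mm block, 30 mm high, with a dark steel collar (42 mm wide, top 40 mm above the table) and a bright 20 mm steel stud; firmly fixed to the table. Origin at the centre of its underside, z up.
- cap_green_top (a point): centre of the flat top of the green plastic cap (to be pushed down third): a round cap 32 mm wide, 24 mm high, 35 mm wide at its lower rim. The top is 79 mm above the table with the cap up (joint 0) and 64 mm when it is fully home on the collar.
- cap_green (a joint): how far the green cap has been pushed down its stud, in m: it starts standing up between 0 and 0.003; 0.015 is fully home, its lower rim on the collar (a hard stop); negative means lifted. The cap slides straight down against a steady rub of about 3 N, has no spring and stays where it is left.
- stud_red: magnetic-base locating stud carrying the red cap: grey 50x50 mm block, 30 mm high, with a dark steel collar (42 mm wide, top 40 mm above the table) and a bright 20 mm steel stud; firmly fixed to the table. Origin at the centre of its underside, z up.
- cap_red_top (a point): centre of the flat top of the red plastic cap (to be left standing up): a round cap 32 mm wide, 24 mm high, 35 mm wide at its lower rim. The top is 79 mm above the table with the cap up (joint 0) and 64 mm when it is fully home on the collar.
- cap_red (a joint): how far the red cap has been pushed down its stud, in m: it starts standing up between 0 and 0.003; 0.015 is fully home, its lower rim on the collar (a hard stop); negative means lifted. The cap slides straight down against a steady rub of about 3 N, has no spring and stays where it is left.
- tube_offcut: brown square steel tube offcut, 40x120x40 mm (long along its y), lying loose among the studs. Origin at the centre of its underside. To be left where it is.
- flat_offcut: dark flat steel bar offcut, 32x110x8 mm, loose, lying on the left. Origin at the centre of its underside. To be left where it is.
- bolt_0: steel bolt, 14x56x16 mm, lying loose. Origin at the centre of its underside. To be left where it is.
- pliers_red: red-handled pliers, 69x201x14 mm, lying loose on the right. Origin at the centre of its underside. To be left where it is.
- angle_offcut: light grey steel angle offcut, 30x160x30 mm, lying loose on the left. Origin at the centre of its underside. To be left where it is.
- calliper: steel calliper, 63x220x6 mm, lying loose on the right. Origin at the centre of its underside. To be left where it is.

How it is judged:
By the outcome, as a careful person would: the job done as asked, in the order asked, and still so for the second after the job is handed in, with the robot touching nothing.
It also fails if it takes over 43 s, if anything falls off the work surface, if the arm or the gripper's body presses on something with over 40 N, if the wrist force passes 120 N, or if a joint passes its speed limit or range.

### The arm

A 6-joint arm with a two-finger parallel gripper is mounted at the origin on a cart in front of the work surface, level with it; the furniture and walls round the work are solid. World frame = base frame: x ahead of the robot, y to its left, z up, the work surface at z = 0. Lengths are in m, angles in rad, forces in N, time in s.
With the tool pointing down it reaches from about 0.35 to 0.975 m from the base axis. Payload 4.9 kg.
Tool frame: the origin (TCP) lies on the mounting face of the last link; the fingertips stand 173 mm ahead of it and the grasp point (between the pads) lies 155 mm ahead of it; z points along the fingers, y is the direction in which the jaws open and shut (so a half turn about z gives the same grasp; the last joint's range is limited). The gripper opens to 85 mm and grips with 20 to 120 N. Pads are 22 mm wide; open, the fingers measure 114 mm over their backs; the gripper's body (76 mm by 85 mm) begins 54 mm behind the grasp point. The pads swing forward as they close: fully open they stand 13 mm farther back than shut.
Start: joints at [-1.368, 0.053, 1.613, -0, 1.476, -0.119], TCP at [0.198, -0.593, 0.405] pointing down, gripper open.
Joint ranges: [-3.01, 3.01], [-1.01, 2.22], [0.06, 2.58], [-1.02, 4.17], [0.09, 2.62], [-3.14, 3.14]. Speed limits (rad/s): [2.57, 2.57, 3.14, 3.14, 3.14, 3.14].

### API

Orientations are given as a 3x3 rotation matrix whose columns are the frame's x, y, z axes.
In Python, from bench import sensors, get_image, workorder gives the robot as it stands.
- The arm moves only by the tool drive_tool, never from a script. Its argument "rows" is a list of rows, each an object of numbers: "x", "y", "z": the shift along the tool's x, y, z in cm; "rx", "ry", "rz": the turn, a rotation vector about the tool's x, y, z in degrees; "grip": the opening in per cent of the stroke, from 0 (shut) to 100 (fully open). In form: [{"x": .., "y": .., "z": .., "rx": .., "ry": .., "rz": .., "grip": ..}, ...]. A call has 1 to 12 rows; each row is the pose to reach, as a shift and turn from the pose commanded when the call began, along the tool's axes at that moment; what a row does not reach only later rows make up. A row lasts 1/10 s, in which the tool goes at most 50 mm and 8.59 degrees, less where a joint would pass 70% of its speed; a pose out of reach is approached as far as the arm can. A call with a gripper value outside its range is refused whole. The fingers move at their own pace and stop on an object; "newtons" is the grip in N (left out, the last holds). Time passes only in rows, so rows that repeat a pose let the fingers close. It gives the time, the measured TCP pose, the force and the opening at its end, in the units of the state.
- sensors.get_obs(): the state, without advancing time (a new reading comes with each control period).
- get_image(name): name is "scene" or "top" or "wrist"; returns a dict with "image" (384x512x3 uint8, red, green, blue), "fx", "fy", "cx", "cy" (pixels), "k1" (the pictures are not rectified: a ray, as slopes to the right and down, at radius r is drawn at 1 + k1 r^2 times it, then the intrinsics apply), "xyz" and "orientation" of the camera in the world. Camera axes: x right, y up, looking along -z (the intrinsics and any distortion apply to the point x, -y, -z); pixel columns grow to the right and rows downward; lengths in m; the calibration is good to about 2 mm. A picture is of the moment at which its call begins. There is no depth.
- workorder.hand_in(): hands the job in, once; it reports no verdict.
The state is a dict: "t": time; "joint_positions": joint angles; "joint_velocities": joint speeds; "joint_efforts": joint torques, N m; "eef_pos": TCP position; "orientation": TCP orientation; "contact_force": force on the tool from outside, world axes, zero at the start; "torque": the same for the moment, N m; "grip_width": opening from 0.0 (shut) to 1.0 (fully open).
Only numpy, scipy, OpenCV 4.12 (cv2) and the standard library are available. Lean on these libraries where they do the work, as an engineer would, in place of code of your own. Each camera call takes 0.05 s, during which the arm holds its last target.

## Working session

There is one attempt and no reset: what is moved stays moved. The work goes in short steps, Python scripts to look and compute and a tool call to move; the robot and the scene stay as the last step left them, time stands still between calls to the robot, and variables do not carry over. Pictures are saved under pics/ and viewed, and the job is handed in when it is done.

Besides the shell and the picture viewer there is one more tool, called as name(argument=value, ...) on one line, values as JSON. drive_tool: Moves the arm, as the interface text tells. Its arguments: {"type":"object","properties":{"rows":{"type":"array"},"newtons":{"type":"number"}},"required":["rows"]}

```bash
mkdir -p pics; ls
python3 - <<'E'
from bench import sensors,get_image
import cv2,pickle
d={}
for n in("scene","top","wrist"):
    g=get_image(n);d[n]=g
    cv2.imwrite(f"pics/a_{n}.png",g["image"][:,:,::-1])
    print(n,{k:v for k,v in g.items() if k!="image"})
pickle.dump(d,open("a.pkl","wb"))
o=sensors.get_obs();print(o)
E
```

```text
pics
scene {'fx': 392.5796256021378, 'fy': 392.5796256021378, 'cx': 255.61340301651484, 'cy': 189.59431215017335, 'k1': -0.08012353608274261, 'xyz': array([-0.01457295,  0.56004818,  0.87872316]), 'orientation': array([[-0.73683906,  0.46131647, -0.49422193],
       [-0.67573367, -0.52552859,  0.5169175 ],
       [-0.0212652 ,  0.7148474 ,  0.69895707]])}
top {'fx': 480.90293129501697, 'fy': 480.90293129501697, 'cx': 252.30257716947995, 'cy': 194.64138837925358, 'k1': -0.1438277763652698, 'xyz': array([ 0.38479794, -0.0289737 ,  1.42201053]), 'orientation': array([[ 0.01903075,  0.99090502, -0.13321062],
       [-0.99974314,  0.02049977,  0.00966486],
       [ 0.01230775,  0.13299247,  0.99104063]])}
wrist {'fx': 344.0442076473798, 'fy': 344.0442076473798, 'cx': 253.1514466833308, 'cy': 195.3424810498885, 'k1': -0.07059095991257852, 'xyz': array([ 0.27686808, -0.56575285,  0.37327243]), 'orientation': array([[ 3.16757614e-01,  8.98064384e-01,  3.05196620e-01],
       [-9.48506433e-01,  3.00047937e-01,  1.01522318e-01],
       [-4.00038263e-04, -3.21638925e-01,  9.46862314e-01]])}
{'t': 0.15, 'joint_positions': array([-1.36800560e+00,  5.32582140e-02,  1.61398803e+00, -2.36652854e-06,
        1.47599906e+00, -1.18997831e-01]), 'joint_velocities': array([ 0.00029887, -0.00040976, -0.00443035, -0.00133001, -0.0001815 ,
        0.00041616]), 'joint_efforts': array([ 3.93179635e-04, -3.94240379e+01, -3.70722198e+01, -1.16078827e-04,
        4.62522628e-03,  2.96850851e-05]), 'eef_pos': array([ 0.19762459, -0.59271607,  0.4037067 ]), 'orientation': array([[ 9.48671240e-01,  3.16263759e-01, -3.35156069e-04],
       [ 3.16263877e-01, -9.48669880e-01,  1.61830361e-03],
       [ 1.93858315e-04, -1.64123585e-03, -9.99998634e-01]]), 'contact_force': array([ 0.23452958, -0.55735034, -0.41042329]), 'torque': array([ 0.04633058, -0.02437827,  0.00474777]), 'grip_width': 0.9999094760738549}
```

View pics/a_scene.png

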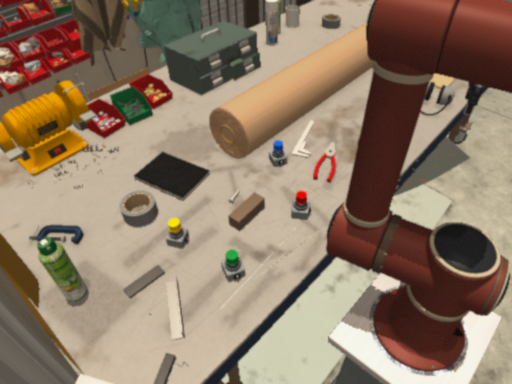

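View pics/a_top.png

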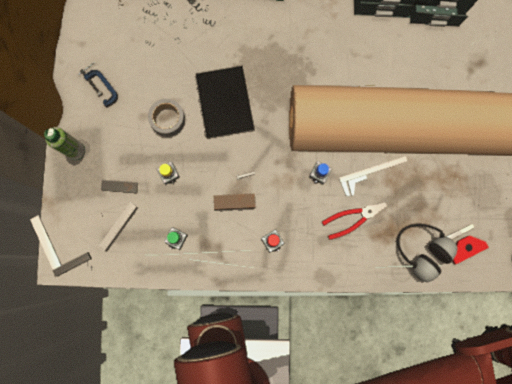

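```bash
cat > h.py <<'E'
import numpy as np,cv2
def ray(g,u,v):
    k=g["k1"]
    K=np.array([[g["fx"],0,g["cx"]],[0,g["fy"],g["cy"]],[0,0,1.]])
    p=cv2.undistortPoints(np.array([[[u,v]]],float),K,np.array([k,0,0,0.]),None,None,None,(3,50,1e-12)) if False else cv2.undistortPoints(np.array([[[u,v]]],float),K,np.array([k,0,0,0.]))
    a,b=p[0,0]
    d=g["orientation"]@np.array([a,-b,-1.]);return np.array(g["xyz"]),d/np.linalg.norm(d)
def plane(g,u,v,z):
    o,d=ray(g,u,v);return o+d*(z-o[2])/d[2]
def proj(g,P):
    c=g["orientation"].T@(np.asarray(P)-g["xyz"]);a,b=c[0]/-c[2],-c[1]/-c[2];s=1+g["k1"]*(a*a+b*b)
    return np.array([g["fx"]*a*s+g["cx"],g["fy"]*b*s+g["cy"]])
H={"yellow":(22,35),"blue":(105,125),"green":(50,75),"red":(-6,6)}
def mask(g,n):
    hsv=cv2.cvtColor(g["image"],cv2.COLOR_RGB2HSV).astype(int);h=hsv[...,0]
    lo,hi=H[n];m=(h>=lo)&(h<=hi) if lo>=0 else (h<=hi)|(h>=180+lo)
    return (m&(hsv[...,1]>150)&(hsv[...,2]>70)).astype(np.uint8)
def blobs(g,n,amin=30):
    N,L,S,C=cv2.connectedComponentsWithStats(mask(g,n))
    return [(tuple(C[i].round(2)),S[i].tolist()) for i in range(1,N) if S[i,4]>=amin]
E
python3 - <<'E'
import pickle;from h import *
d=pickle.load(open("a.pkl","rb"))
for n in H:
    for c in("top","scene"):
        for b in blobs(d[c],n): print(n,c,b,plane(d[c],*b[0],.07).round(4))
t=d["top"]["image"];s=d["scene"]["image"]
P={"top":[(166,170),(322,169),(174,237),(272,240)],"scene":[(175,225),(278,147),(232,257),(301,198)]}
rows=[]
for c in P:
    rows.append(np.hstack([cv2.resize(d[c]["image"][v-20:v+20,u-20:u+20],(200,200),interpolation=0) for u,v in P[c]]))
cv2.imwrite("pics/crop.png",np.vstack(rows)[:,:,::-1])
E
```

```text
yellow top ((np.float64(165.36), np.float64(169.94)), [160, 165, 12, 11, 108]) [0.6328 0.2082 0.07  ]
yellow scene ((np.float64(174.06), np.float64(224.94)), [168, 218, 13, 15, 150]) [0.6312 0.2102 0.07  ]
yellow scene ((np.float64(69.7), np.float64(286.93)), [66, 284, 9, 7, 30]) [0.6681 0.5085 0.07  ]
blue top ((np.float64(322.6), np.float64(169.12)), [318, 164, 10, 11, 86]) [ 0.6447 -0.2427  0.07  ]
blue scene ((np.float64(277.78), np.float64(145.65)), [274, 141, 8, 10, 72]) [ 0.6431 -0.2408  0.07  ]
green scene ((np.float64(140.24), np.float64(113.07)), [127, 108, 23, 12, 42]) [ 1.1634 -0.0551  0.07  ]
green scene ((np.float64(231.67), np.float64(257.43)), [227, 250, 11, 15, 133]) [0.4376 0.1815 0.07  ]
red top ((np.float64(340.95), np.float64(214.83)), [322, 209, 40, 16, 168]) [ 0.5139 -0.2952  0.07  ]
red top ((np.float64(347.41), np.float64(229.31)), [329, 218, 37, 21, 175]) [ 0.473  -0.3136  0.07  ]
red top ((np.float64(272.92), np.float64(240.02)), [268, 235, 11, 11, 105]) [ 0.4392 -0.1025  0.07  ]
red top ((np.float64(468.43), np.float64(248.03)), [453, 236, 35, 28, 517]) [ 
[... 1350 characters left out ...]
9), np.float64(168.49)), [328, 156, 8, 26, 91]) [ 0.4421 -0.264   0.07  ]
red scene ((np.float64(300.88), np.float64(197.09)), [296, 191, 11, 13, 120]) [ 0.4382 -0.1014  0.07  ]
red scene ((np.float64(354.89), np.float64(238.46)), [328, 215, 59, 47, 1423]) [ 0.239  -0.0746  0.07  ]
red scene ((np.float64(409.29), np.float64(255.16)), [384, 227, 49, 58, 1666]) [ 0.1057 -0.1196  0.07  ]
red scene ((np.float64(476.58), np.float64(287.49)), [434, 259, 63, 47, 535]) [-0.0627 -0.1394  0.07  ]
red scene ((np.float64(497.43), np.float64(284.93)), [487, 259, 19, 50, 105]) [-0.0997 -0.1798  0.07  ]
red scene ((np.float64(422.02), np.float64(350.84)), [375, 321, 89, 49, 1197]) [-0.0329  0.0883  0.07  ]
```

View pics/crop.png

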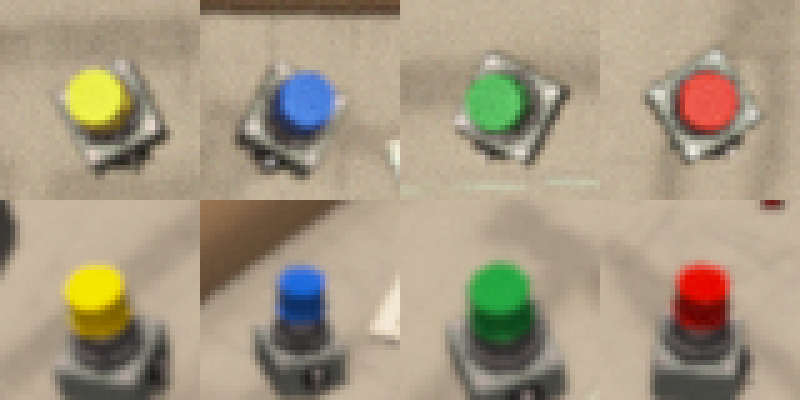

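```bash
cat > goal.py <<'E'
import sys;from h import *;from bench import sensors;from scipy.spatial.transform import Rotation as R
def go(x,y,z,yaw=90):
    o=sensors.get_obs();M=o["orientation"];a=np.radians(yaw)
    T=np.array([[np.cos(a),np.sin(a),0],[np.sin(a),-np.cos(a),0],[0,0,-1]])
    print("t",o["t"],"pos",o["eef_pos"].round(4),"F",o["contact_force"].round(2),"grip",round(o["grip_width"],3),"q",o["joint_positions"].round(2))
    print("shift cm",(M.T@(np.array([x,y,z])-o["eef_pos"])*100).round(2),"rot deg",np.degrees(R.from_matrix(M.T@T).as_rotvec()).round(2))
if __name__=="__main__": go(*map(float,sys.argv[1:]))
E
python3 - <<'E'
import pickle;from h import *
H["green"]=(50,85)
d=pickle.load(open("a.pkl","rb"));g=d["top"]
C={n:[b[0] for b in blobs(g,n) if b[1][4]<130 and b[1][2]<13 and b[1][3]<13] for n in H}
for n in C:
  for c in C[n]: print(n,c,plane(g,*c,.077).round(4))
for u,v in((330,86),(330,152),(292,88),(292,150)): print(plane(g,u,v,.09).round(3),plane(g,u,v,0.).round(3))
for u,v in((235,158),(213,115)): print('scene',plane(d['scene'],u,v,0).round(3),plane(d['scene'],u,v,.18).round(3))
E
python3 goal.py .632 .208 .38
```

```text
yellow (np.float64(165.36), np.float64(169.94)) [0.6315 0.207  0.077 ]
blue (np.float64(322.6), np.float64(169.12)) [ 0.6433 -0.2415  0.077 ]
red (np.float64(272.92), np.float64(240.02)) [ 0.4389 -0.1021  0.077 ]
[ 0.889 -0.263  0.09 ] [ 0.923 -0.279 -0.   ]
[ 0.691 -0.261  0.09 ] [ 0.712 -0.277  0.   ]
[ 0.879 -0.151  0.09 ] [ 0.912 -0.16   0.   ]
[ 0.694 -0.152  0.09 ] [ 0.715 -0.161  0.   ]
scene [ 0.768 -0.159  0.   ] [ 0.608 -0.012  0.18 ]
scene [ 1.024 -0.292  0.   ] [ 0.812 -0.118  0.18 ]
t 0.15 pos [ 0.1976 -0.5927  0.4037] F [ 0.23 -0.56 -0.41] grip 1.0 q [-1.37  0.05  1.61 -0.    1.48 -0.12]
shift cm [ 66.53 -62.22   2.49] rot deg [-7.000e-02 -7.000e-02 -7.156e+01]
```

drive_tool(rows=[{"x": 33, "y": -31, "z": 1, "rz": -35, "grip": 0}, {"x": 33, "y": -31, "z": 1, "rz": -35, "grip": 0}, {"x": 33, "y": -31, "z": 1, "rz": -35, "grip": 0}, {"x": 33, "y": -31, "z": 1, "rz": -35, "grip": 0}, {"x": 33, "y": -31, "z": 1, "rz": -35, "grip": 0}, {"x": 33, "y": -31, "z": 1, "rz": -35, "grip": 0}, {"x": 33, "y": -31, "z": 1, "rz": -35, "grip": 0}, {"x": 33, "y": -31, "z": 1, "rz": -35, "grip": 0}, {"x": 33, "y": -31, "z": 1, "rz": -35, "grip": 0}, {"x": 33, "y": -31, "z": 1, "rz": -35, "grip": 0}, {"x": 33, "y": -31, "z": 1, "rz": -35, "grip": 0}, {"x": 33, "y": -31, "z": 1, "rz": -35, "grip": 0}])

```text
schema error: expected keys x, y, z, rx, ry, rz, grip
```

```bash
python3 goal.py .632 .207 .38
```

```text
t 0.15 pos [ 0.1976 -0.5927  0.4037] F [ 0.23 -0.56 -0.41] grip 1.0 q [-1.37  0.05  1.61 -0.    1.48 -0.12]
shift cm [ 66.5  -62.13   2.49] rot deg [-7.000e-02 -7.000e-02 -7.156e+01]
```

drive_tool(rows=[{"x": 33, "y": -31, "z": 1, "rx": 0, "ry": 0, "rz": -35, "grip": 0}, {"x": 33, "y": -31, "z": 1, "rx": 0, "ry": 0, "rz": -35, "grip": 0}, {"x": 33, "y": -31, "z": 1, "rx": 0, "ry": 0, "rz": -35, "grip": 0}, {"x": 33, "y": -31, "z": 1, "rx": 0, "ry": 0, "rz": -35, "grip": 0}, {"x": 33, "y": -31, "z": 1, "rx": 0, "ry": 0, "rz": -35, "grip": 0}, {"x": 33, "y": -31, "z": 1, "rx": 0, "ry": 0, "rz": -35, "grip": 0}, {"x": 33, "y": -31, "z": 1, "rx": 0, "ry": 0, "rz": -35, "grip": 0}, {"x": 33, "y": -31, "z": 1, "rx": 0, "ry": 0, "rz": -35, "grip": 0}, {"x": 33, "y": -31, "z": 1, "rx": 0, "ry": 0, "rz": -35, "grip": 0}, {"x": 33, "y": -31, "z": 1, "rx": 0, "ry": 0, "rz": -35, "grip": 0}, {"x": 33, "y": -31, "z": 1, "rx": 0, "ry": 0, "rz": -35, "grip": 0}, {"x": 33, "y": -31, "z": 1, "rx": 0, "ry": 0, "rz": -35, "grip": 0}])

```text
t: 1.35
eef_pos: [0.4124, -0.1951, 0.3946]
orientation: [[0.596, 0.803, -0.0], [0.803, -0.596, -0.0], [-0.0, -0.0, -1.0]]
contact_force: [-0.3, -0.4, -0.7]
grip_width: -0.002
```

```bash
python3 goal.py .632 .207 .38
```

```text
t 1.35 pos [ 0.4124 -0.1951  0.3946] F [-0.25 -0.39 -0.68] grip -0.002 q [-0.61 -0.36  2.   -0.    1.51  0.03]
shift cm [45.37 -6.34  1.44] rot deg [-2.00e-02  2.00e-02 -3.66e+01]
```

drive_tool(rows=[{"x": 45.4, "y": -6.3, "z": 5.5, "rx": 0, "ry": 0, "rz": -36.6, "grip": 0}, {"x": 45.4, "y": -6.3, "z": 5.5, "rx": 0, "ry": 0, "rz": -36.6, "grip": 0}, {"x": 45.4, "y": -6.3, "z": 5.5, "rx": 0, "ry": 0, "rz": -36.6, "grip": 0}, {"x": 45.4, "y": -6.3, "z": 5.5, "rx": 0, "ry": 0, "rz": -36.6, "grip": 0}, {"x": 45.4, "y": -6.3, "z": 5.5, "rx": 0, "ry": 0, "rz": -36.6, "grip": 0}, {"x": 45.4, "y": -6.3, "z": 5.5, "rx": 0, "ry": 0, "rz": -36.6, "grip": 0}, {"x": 45.4, "y": -6.3, "z": 5.5, "rx": 0, "ry": 0, "rz": -36.6, "grip": 0}, {"x": 45.4, "y": -6.3, "z": 5.5, "rx": 0, "ry": 0, "rz": -36.6, "grip": 0}, {"x": 45.4, "y": -6.3, "z": 5.5, "rx": 0, "ry": 0, "rz": -36.6, "grip": 0}, {"x": 45.4, "y": -6.3, "z": 5.5, "rx": 0, "ry": 0, "rz": -36.6, "grip": 0}, {"x": 45.4, "y": -6.3, "z": 5.5, "rx": 0, "ry": 0, "rz": -36.6, "grip": 0}, {"x": 45.4, "y": -6.3, "z": 5.5, "rx": 0, "ry": 0, "rz": -36.6, "grip": 0}])

```text
t: 2.55
eef_pos: [0.6329, 0.2057, 0.3395]
orientation: [[0.002, 1.0, -0.001], [1.0, -0.002, -0.001], [-0.001, -0.001, -1.0]]
contact_force: [-0.3, 0.1, -0.2]
grip_width: -0.004
```

```bash
python3 goal.py .632 .207 .263;  python3 - <<'E'
from h import *;from bench import get_image
g=get_image("wrist");cv2.imwrite("pics/w1.png",g["image"][:,:,::-1])
for b in blobs(g,"yellow"): print(b,plane(g,*b[0],.078))
print(proj(g,[.632,.207,.078]))
E
```

```text
t 2.55 pos [0.6329 0.2057 0.3395] F [-0.27  0.08 -0.15] grip -0.004 q [ 0.2   0.19  1.57 -0.    1.38  0.2 ]
shift cm [ 0.13 -0.08  7.65] rot deg [-0.04  0.05 -0.09]
((np.float64(253.78), np.float64(190.92)), [232, 166, 45, 51, 1790]) [0.63384251 0.21346343 0.078     ]
[251.19960952 199.53521708]
```

View pics/w1.png

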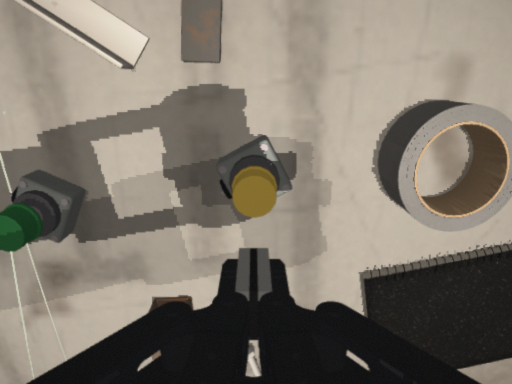

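drive_tool(rows=[{"x": 0.3, "y": 0, "z": 3, "rx": 0, "ry": 0, "rz": 0, "grip": 0}, {"x": 0.3, "y": 0, "z": 5.5, "rx": 0, "ry": 0, "rz": 0, "grip": 0}, {"x": 0.3, "y": 0, "z": 7, "rx": 0, "ry": 0, "rz": 0, "grip": 0}, {"x": 0.3, "y": 0, "z": 7.8, "rx": 0, "ry": 0, "rz": 0, "grip": 0}, {"x": 0.3, "y": 0, "z": 8, "rx": 0, "ry": 0, "rz": 0, "grip": 0}, {"x": 0.3, "y": 0, "z": 8, "rx": 0, "ry": 0, "rz": 0, "grip": 0}])

```text
t: 3.2
eef_pos: [0.6328, 0.2104, 0.2606]
orientation: [[-0.0, 1.0, 0.001], [1.0, 0.0, 0.0], [0.0, 0.001, -1.0]]
contact_force: [0.0, -0.7, 0.9]
grip_width: 0.0
```

drive_tool(rows=[{"x": 0, "y": 0, "z": 0.2, "rx": 0, "ry": 0, "rz": 0, "grip": 0}, {"x": 0, "y": 0, "z": 0.4, "rx": 0, "ry": 0, "rz": 0, "grip": 0}, {"x": 0, "y": 0, "z": 0.6, "rx": 0, "ry": 0, "rz": 0, "grip": 0}, {"x": 0, "y": 0, "z": 0.8, "rx": 0, "ry": 0, "rz": 0, "grip": 0}, {"x": 0, "y": 0, "z": 1.0, "rx": 0, "ry": 0, "rz": 0, "grip": 0}, {"x": 0, "y": 0, "z": 1.2, "rx": 0, "ry": 0, "rz": 0, "grip": 0}, {"x": 0, "y": 0, "z": 1.2, "rx": 0, "ry": 0, "rz": 0, "grip": 0}])

```text
t: 3.9
eef_pos: [0.6326, 0.2108, 0.2477]
orientation: [[-0.001, 1.0, 0.0], [1.0, 0.001, 0.0], [0.0, 0.0, -1.0]]
contact_force: [-0.3, 0.9, 2.2]
grip_width: 0.004
```

```bash
python3 goal.py .633 .209 .237;  python3 - <<'E'
from h import *;from bench import get_image
g=get_image("wrist");cv2.imwrite("pics/w2.png",g["image"][:,:,::-1])
E
```

```text
t 3.9 pos [0.6326 0.2108 0.2477] F [-0.26  0.88  2.15] grip 0.004 q [0.21 0.28 1.63 0.   1.23 0.21]
shift cm [-0.18  0.04  1.07] rot deg [ 0.02 -0.01  0.04]
```

View pics/w2.png

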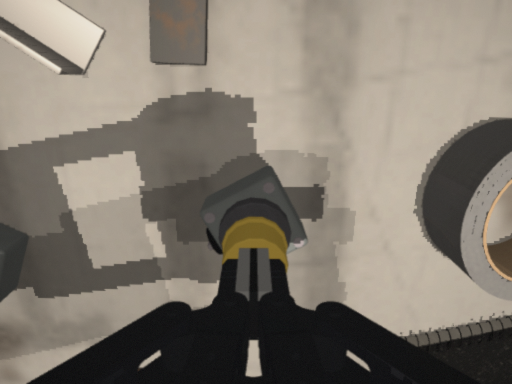

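drive_tool(rows=[{"x": 0, "y": 0, "z": 0.15, "rx": 0, "ry": 0, "rz": 0, "grip": 0}, {"x": 0, "y": 0, "z": 0.3, "rx": 0, "ry": 0, "rz": 0, "grip": 0}, {"x": 0, "y": 0, "z": 0.45, "rx": 0, "ry": 0, "rz": 0, "grip": 0}, {"x": 0, "y": 0, "z": 0.6, "rx": 0, "ry": 0, "rz": 0, "grip": 0}, {"x": 0, "y": 0, "z": 0.75, "rx": 0, "ry": 0, "rz": 0, "grip": 0}, {"x": 0, "y": 0, "z": 0.85, "rx": 0, "ry": 0, "rz": 0, "grip": 0}, {"x": 0, "y": 0, "z": 0.9, "rx": 0, "ry": 0, "rz": 0, "grip": 0}, {"x": 0, "y": 0, "z": 0.9, "rx": 0, "ry": 0, "rz": 0, "grip": 0}])

```text
t: 4.75
eef_pos: [0.6326, 0.2108, 0.2386]
orientation: [[-0.001, 1.0, 0.0], [1.0, 0.001, 0.0], [0.0, 0.0, -1.0]]
contact_force: [-0.1, 1.8, 2.4]
grip_width: -0.0
```

drive_tool(rows=[{"x": 0, "y": 0, "z": 0.05, "rx": 0, "ry": 0, "rz": 0, "grip": 0}, {"x": 0, "y": 0, "z": 0.1, "rx": 0, "ry": 0, "rz": 0, "grip": 0}, {"x": 0, "y": 0, "z": 0.1, "rx": 0, "ry": 0, "rz": 0, "grip": 0}, {"x": 0, "y": 0, "z": 0.1, "rx": 0, "ry": 0, "rz": 0, "grip": 0}])

```text
t: 5.15
eef_pos: [0.6326, 0.2108, 0.2378]
orientation: [[-0.001, 1.0, 0.0], [1.0, 0.001, 0.0], [0.0, 0.0, -1.0]]
contact_force: [0.4, 1.6, 2.1]
grip_width: 0.001
```

drive_tool(rows=[{"x": 0, "y": 0, "z": 0.05, "rx": 0, "ry": 0, "rz": 0, "grip": 0}, {"x": 0, "y": 0, "z": 0.1, "rx": 0, "ry": 0, "rz": 0, "grip": 0}, {"x": 0, "y": 0, "z": 0.1, "rx": 0, "ry": 0, "rz": 0, "grip": 0}])

```text
t: 5.45
eef_pos: [0.6327, 0.2108, 0.2375]
orientation: [[-0.001, 1.0, 0.0], [1.0, 0.001, 0.0], [0.0, 0.0, -1.0]]
contact_force: [-1.1, 1.5, 5.1]
grip_width: -0.003
```

drive_tool(rows=[{"x": 0, "y": 0, "z": 0.05, "rx": 0, "ry": 0, "rz": 0, "grip": 0}, {"x": 0, "y": 0, "z": 0.05, "rx": 0, "ry": 0, "rz": 0, "grip": 0}])

```text
t: 5.65
eef_pos: [0.6327, 0.2109, 0.2374]
orientation: [[-0.001, 1.0, 0.0], [1.0, 0.001, 0.0], [0.0, 0.0, -1.0]]
contact_force: [-2.7, 1.0, 6.8]
grip_width: -0.0
```

drive_tool(rows=[{"x": 0, "y": 0, "z": 0.1, "rx": 0, "ry": 0, "rz": 0, "grip": 0}, {"x": 0, "y": 0, "z": 0.1, "rx": 0, "ry": 0, "rz": 0, "grip": 0}, {"x": 0, "y": 0, "z": 0.1, "rx": 0, "ry": 0, "rz": 0, "grip": 0}])

```text
t: 5.95
eef_pos: [0.6328, 0.2109, 0.2374]
orientation: [[-0.001, 1.0, -0.0], [1.0, 0.001, -0.0], [-0.0, -0.0, -1.0]]
contact_force: [-3.6, 0.2, 11.0]
grip_width: -0.002
```

drive_tool(rows=[{"x": 0, "y": 0, "z": -0.3, "rx": 0, "ry": 0, "rz": 0, "grip": 0}, {"x": 0, "y": 0, "z": -1.5, "rx": 0, "ry": 0, "rz": 0, "grip": 0}, {"x": 0, "y": 0, "z": -5, "rx": 0, "ry": 0, "rz": 0, "grip": 0}, {"x": 0, "y": 0, "z": -9, "rx": 0, "ry": 0, "rz": 0, "grip": 0}, {"x": 0, "y": 0, "z": -12, "rx": 0, "ry": 0, "rz": 0, "grip": 0}, {"x": 0, "y": 0, "z": -12, "rx": 0, "ry": 0, "rz": 0, "grip": 0}])

```text
t: 6.55
eef_pos: [0.6338, 0.2109, 0.3622]
orientation: [[-0.001, 1.0, 0.01], [1.0, 0.001, 0.002], [0.002, 0.01, -1.0]]
contact_force: [0.8, 0.4, 0.3]
grip_width: 0.004
```

```bash
python3 goal.py .641 -.241 .355;  python3 - <<'E'
from h import *;from bench import get_image
g=get_image("wrist");s=get_image("scene")
a=g["image"];b=cv2.resize(s["image"][205:250,145:205],(512,384),interpolation=0)
cv2.imwrite("pics/w3.png",cv2.resize(np.hstack([a,b]),(800,300))[:,:,::-1])
for n,q in((g,"wrist"),(s,"scene")):
  for b in blobs(n,"yellow"): print(q,b,plane(n,*b[0],.063))
E
```

```text
t 6.55 pos [0.6338 0.2109 0.3622] F [0.85 0.41 0.29] grip 0.004 q [ 0.21  0.18  1.55 -0.    1.4   0.21]
shift cm [-45.19   0.69   0.65] rot deg [ 0.58 -0.1   0.03]
wrist ((np.float64(248.72), np.float64(183.86)), [230, 163, 39, 43, 1348]) [0.63398501 0.21302313 0.063     ]
scene ((np.float64(67.05), np.float64(84.49)), [63, 82, 10, 6, 43]) [1.61684844 0.01593346 0.063     ]
scene ((np.float64(52.11), np.float64(97.07)), [47, 94, 10, 7, 44]) [1.56928572 0.10952225 0.063     ]
scene ((np.float64(175.12), np.float64(228.79)), [170, 222, 12, 14, 138]) [0.62383112 0.21396765 0.063     ]
```

View pics/w3.png

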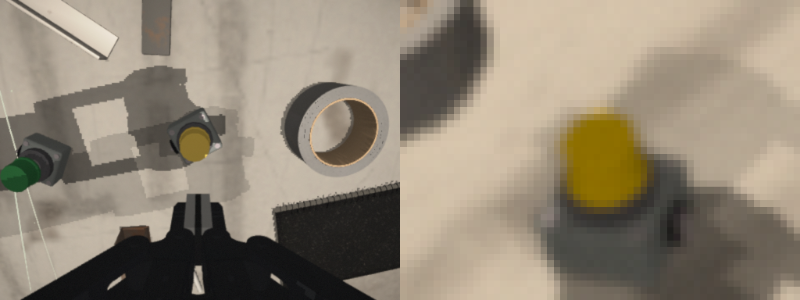

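Yellow now sits down on its collar (scene blob moved down about 4 px to (175,229), collar no longer visible below it). On to blue.

drive_tool(rows=[{"x": -45.2, "y": 0.8, "z": 0, "rx": 0, "ry": 0, "rz": 0, "grip": 0}, {"x": -45.2, "y": 0.8, "z": 0, "rx": 0, "ry": 0, "rz": 0, "grip": 0}, {"x": -45.2, "y": 0.8, "z": 0, "rx": 0, "ry": 0, "rz": 0, "grip": 0}, {"x": -45.2, "y": 0.8, "z": 0, "rx": 0, "ry": 0, "rz": 0, "grip": 0}, {"x": -45.2, "y": 0.8, "z": 0, "rx": 0, "ry": 0, "rz": 0, "grip": 0}, {"x": -45.2, "y": 0.8, "z": 0, "rx": 0, "ry": 0, "rz": 0, "grip": 0}, {"x": -45.2, "y": 0.8, "z": 0, "rx": 0, "ry": 0, "rz": 0, "grip": 0}, {"x": -45.2, "y": 0.8, "z": 0, "rx": 0, "ry": 0, "rz": 0, "grip": 0}, {"x": -45.2, "y": 0.8, "z": 0, "rx": 0, "ry": 0, "rz": 0, "grip": 0}, {"x": -45.2, "y": 0.8, "z": 0, "rx": 0, "ry": 0, "rz": 0, "grip": 0}, {"x": -45.2, "y": 0.8, "z": 0, "rx": 0, "ry": 0, "rz": 0, "grip": 0}, {"x": -45.2, "y": 0.8, "z": 0, "rx": 0, "ry": 0, "rz": 0, "grip": 0}])

```text
t: 7.85
eef_pos: [0.6406, -0.2402, 0.3533]
orientation: [[-0.001, 1.0, -0.003], [1.0, 0.001, 0.002], [0.002, -0.003, -1.0]]
contact_force: [0.4, 0.1, -0.6]
grip_width: 0.001
```

```bash
python3 goal.py .641 -.241 .26;  python3 - <<'E'
from h import *;from bench import get_image
g=get_image("wrist");s=get_image("scene")
a=g["image"];b=s["image"]
cv2.imwrite("pics/w4.png",cv2.resize(np.hstack([a,b]),(800,300))[:,:,::-1])
for b in blobs(g,"blue"): print(b,plane(g,*b[0],.077))
print(proj(g,[.6433,-.2415,.077]))
E
```

```text
t 7.85 pos [ 0.6406 -0.2402  0.3533] F [ 0.38  0.12 -0.59] grip 0.001 q [-0.47  0.22  1.51  0.    1.41 -0.47]
shift cm [-0.1   0.07  9.33] rot deg [-0.16 -0.11  0.08]
((np.float64(258.43), np.float64(194.22)), [238, 171, 41, 48, 1579]) [ 0.64452963 -0.23926193  0.077     ]
[256.78564965 197.01854103]
```

View pics/w4.png

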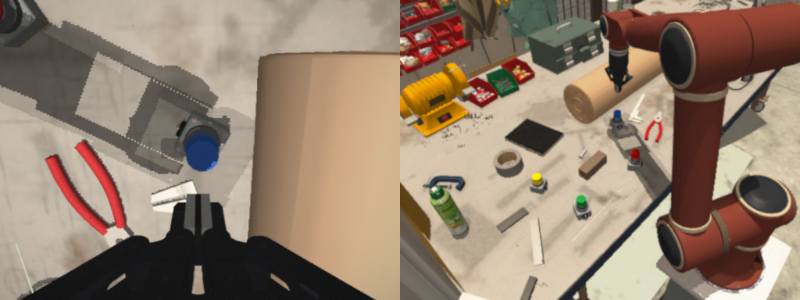

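drive_tool(rows=[{"x": 0, "y": -1.1, "z": 0.5, "rx": -4, "ry": 0, "rz": 0, "grip": 0}, {"x": 0, "y": -1.1, "z": 3.5, "rx": -4, "ry": 0, "rz": 0, "grip": 0}, {"x": 0, "y": -1.1, "z": 6, "rx": -4, "ry": 0, "rz": 0, "grip": 0}, {"x": 0, "y": -1.1, "z": 8, "rx": -4, "ry": 0, "rz": 0, "grip": 0}, {"x": 0, "y": -1.1, "z": 9, "rx": -4, "ry": 0, "rz": 0, "grip": 0}, {"x": 0, "y": -1.1, "z": 9.2, "rx": -4, "ry": 0, "rz": 0, "grip": 0}, {"x": 0, "y": -1.1, "z": 9.2, "rx": -4, "ry": 0, "rz": 0, "grip": 0}])

```text
t: 8.65
eef_pos: [0.6302, -0.2407, 0.2638]
orientation: [[-0.002, 0.998, 0.07], [1.0, 0.002, -0.0], [-0.0, 0.07, -0.998]]
contact_force: [0.0, 0.5, -0.0]
grip_width: -0.001
```

Run:
```python
from h import *;from bench import get_image,sensors
o=sensors.get_obs();print((o["eef_pos"]+.1734*o["orientation"][:,2]).round(4),o["contact_force"].round(1))
g=get_image("wrist");s=get_image("scene")
a=g["image"];b=cv2.resize(s["image"][40:190,190:390],(512,384))
cv2.imwrite("pics/w5.png",cv2.resize(np.hstack([a,b]),(800,300))[:,:,::-1])
for b in blobs(g,"blue"): print(b,plane(g,*b[0],.077))
```

```text
[ 0.6424 -0.2407  0.0908] [ 0.   0.5 -0. ]
((np.float64(252.26), np.float64(233.95)), [222, 210, 62, 52, 2178]) [ 0.64355982 -0.23117436  0.077     ]
```

View pics/w5.png

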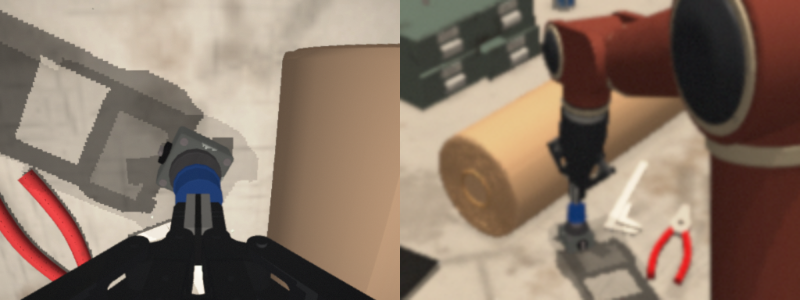

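drive_tool(rows=[{"x": 0, "y": -0.04, "z": 0.5, "rx": 0, "ry": 0, "rz": 0, "grip": 0}, {"x": 0, "y": -0.07, "z": 0.9, "rx": 0, "ry": 0, "rz": 0, "grip": 0}, {"x": 0, "y": -0.08, "z": 1.1, "rx": 0, "ry": 0, "rz": 0, "grip": 0}, {"x": 0, "y": -0.09, "z": 1.25, "rx": 0, "ry": 0, "rz": 0, "grip": 0}, {"x": 0, "y": -0.1, "z": 1.4, "rx": 0, "ry": 0, "rz": 0, "grip": 0}, {"x": 0, "y": -0.11, "z": 1.55, "rx": 0, "ry": 0, "rz": 0, "grip": 0}, {"x": 0, "y": -0.12, "z": 1.7, "rx": 0, "ry": 0, "rz": 0, "grip": 0}, {"x": 0, "y": -0.12, "z": 1.7, "rx": 0, "ry": 0, "rz": 0, "grip": 0}])

```text
t: 9.55
eef_pos: [0.6298, -0.2413, 0.2459]
orientation: [[-0.001, 0.998, 0.07], [1.0, 0.001, 0.0], [0.0, 0.07, -0.998]]
contact_force: [-1.0, -0.9, 0.9]
grip_width: 0.001
```

drive_tool(rows=[{"x": 0, "y": -0.01, "z": 0.15, "rx": 0, "ry": 0, "rz": 0, "grip": 0}, {"x": 0, "y": -0.02, "z": 0.3, "rx": 0, "ry": 0, "rz": 0, "grip": 0}, {"x": 0, "y": -0.03, "z": 0.45, "rx": 0, "ry": 0, "rz": 0, "grip": 0}, {"x": 0, "y": -0.04, "z": 0.6, "rx": 0, "ry": 0, "rz": 0, "grip": 0}, {"x": 0, "y": -0.04, "z": 0.7, "rx": 0, "ry": 0, "rz": 0, "grip": 0}, {"x": 0, "y": -0.04, "z": 0.7, "rx": 0, "ry": 0, "rz": 0, "grip": 0}])

```text
t: 10.15
eef_pos: [0.6299, -0.2413, 0.2388]
orientation: [[-0.001, 0.998, 0.07], [1.0, 0.001, 0.0], [-0.0, 0.07, -0.998]]
contact_force: [-0.6, -0.4, 2.0]
grip_width: 0.001
```

drive_tool(rows=[{"x": 0, "y": 0, "z": 0.05, "rx": 0, "ry": 0, "rz": 0, "grip": 0}, {"x": 0, "y": 0, "z": 0.1, "rx": 0, "ry": 0, "rz": 0, "grip": 0}, {"x": 0, "y": 0, "z": 0.15, "rx": 0, "ry": 0, "rz": 0, "grip": 0}, {"x": 0, "y": 0, "z": 0.15, "rx": 0, "ry": 0, "rz": 0, "grip": 0}])

```text
t: 10.55
eef_pos: [0.63, -0.2413, 0.2376]
orientation: [[-0.001, 0.998, 0.07], [1.0, 0.001, 0.0], [-0.0, 0.07, -0.998]]
contact_force: [-2.7, 0.4, 2.0]
grip_width: 0.003
```

drive_tool(rows=[{"x": 0, "y": 0, "z": 0.05, "rx": 0, "ry": 0, "rz": 0, "grip": 0}, {"x": 0, "y": 0, "z": 0.1, "rx": 0, "ry": 0, "rz": 0, "grip": 0}, {"x": 0, "y": 0, "z": 0.1, "rx": 0, "ry": 0, "rz": 0, "grip": 0}])

```text
t: 10.85
eef_pos: [0.6301, -0.2413, 0.2373]
orientation: [[-0.001, 0.998, 0.069], [1.0, 0.001, 0.0], [-0.0, 0.069, -0.998]]
contact_force: [-4.4, 0.7, 6.2]
grip_width: -0.004
```

drive_tool(rows=[{"x": 0, "y": 0, "z": 0.1, "rx": 0, "ry": 0, "rz": 0, "grip": 0}, {"x": 0, "y": 0, "z": 0.1, "rx": 0, "ry": 0, "rz": 0, "grip": 0}, {"x": 0, "y": 0, "z": 0.1, "rx": 0, "ry": 0, "rz": 0, "grip": 0}])

```text
t: 11.15
eef_pos: [0.6302, -0.2413, 0.2373]
orientation: [[-0.001, 0.998, 0.069], [1.0, 0.001, 0.0], [-0.0, 0.069, -0.998]]
contact_force: [-5.0, 1.2, 9.1]
grip_width: -0.002
```

drive_tool(rows=[{"x": 0, "y": 0, "z": 0.05, "rx": 0, "ry": 0, "rz": 0, "grip": 0}, {"x": 0, "y": 0, "z": 0.05, "rx": 0, "ry": 0, "rz": 0, "grip": 0}])

```text
t: 11.35
eef_pos: [0.6303, -0.2414, 0.2372]
orientation: [[-0.001, 0.998, 0.069], [1.0, 0.001, 0.0], [-0.0, 0.069, -0.998]]
contact_force: [-7.7, 2.9, 11.4]
grip_width: -0.0
```

drive_tool(rows=[{"x": 0, "y": 0, "z": -0.4, "rx": 0, "ry": 0, "rz": 0, "grip": 0}, {"x": 0, "y": 0, "z": -1.5, "rx": 0, "ry": 0, "rz": 0, "grip": 0}, {"x": 0, "y": 0, "z": -5, "rx": 0, "ry": 0, "rz": 0, "grip": 0}, {"x": 0, "y": 0, "z": -9, "rx": 0, "ry": 0, "rz": 0, "grip": 0}, {"x": 0, "y": 0, "z": -12, "rx": 4, "ry": 0, "rz": 0, "grip": 0}, {"x": 0, "y": 0, "z": -12, "rx": 4, "ry": 0, "rz": 0, "grip": 0}])

```text
t: 11.95
eef_pos: [0.6232, -0.2418, 0.3623]
orientation: [[-0.001, 1.0, 0.01], [1.0, 0.001, -0.005], [-0.005, 0.01, -1.0]]
contact_force: [0.5, 0.3, 0.9]
grip_width: 0.001
```

```bash
python3 goal.py .438 .181 .355;  python3 - <<'E'
from h import *;from bench import get_image
g=get_image("wrist");s=get_image("scene")
a=g["image"];b=cv2.resize(s["image"][125:170,250:310],(512,384),interpolation=0)
cv2.imwrite("pics/w6.png",cv2.resize(np.hstack([a,b]),(800,300))[:,:,::-1])
for n,q in((g,"wrist"),(s,"scene")):
  for b in blobs(n,"blue"): print(q,b,plane(n,*b[0],.063))
E
```

```text
t 11.95 pos [ 0.6232 -0.2418  0.3623] F [0.53 0.3  0.86] grip 0.001 q [-0.48  0.18  1.55 -0.    1.4  -0.48]
shift cm [ 42.3  -18.49   0.32] rot deg [0.55 0.3  0.05]
wrist ((np.float64(274.06), np.float64(181.15)), [255, 160, 39, 44, 1360]) [ 0.64392529 -0.23952922  0.063     ]
scene ((np.float64(277.91), np.float64(149.71)), [274, 145, 9, 10, 69]) [ 0.63446531 -0.23139723  0.063     ]
```

View pics/w6.png

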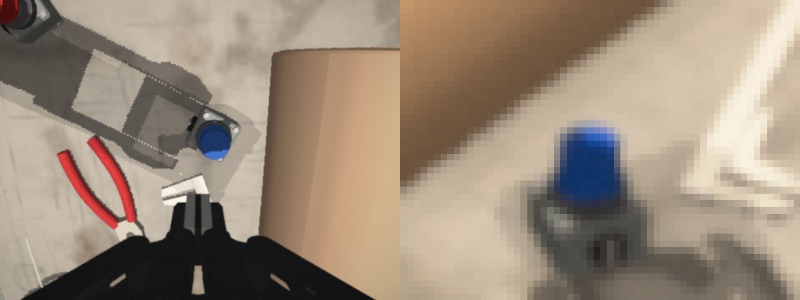

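drive_tool(rows=[{"x": 42.3, "y": -18.3, "z": 0, "rx": 0, "ry": 0, "rz": 0, "grip": 0}, {"x": 42.3, "y": -18.3, "z": 0, "rx": 0, "ry": 0, "rz": 0, "grip": 0}, {"x": 42.3, "y": -18.3, "z": 0, "rx": 0, "ry": 0, "rz": 0, "grip": 0}, {"x": 42.3, "y": -18.3, "z": 0, "rx": 0, "ry": 0, "rz": 0, "grip": 0}, {"x": 42.3, "y": -18.3, "z": 0, "rx": 0, "ry": 0, "rz": 0, "grip": 0}, {"x": 42.3, "y": -18.3, "z": 0, "rx": 0, "ry": 0, "rz": 0, "grip": 0}, {"x": 42.3, "y": -18.3, "z": 0, "rx": 0, "ry": 0, "rz": 0, "grip": 0}, {"x": 42.3, "y": -18.3, "z": 0, "rx": 0, "ry": 0, "rz": 0, "grip": 0}, {"x": 42.3, "y": -18.3, "z": 0, "rx": 0, "ry": 0, "rz": 0, "grip": 0}, {"x": 42.3, "y": -18.3, "z": 0, "rx": 0, "ry": 0, "rz": 0, "grip": 0}, {"x": 42.3, "y": -18.3, "z": 0, "rx": 0, "ry": 0, "rz": 0, "grip": 0}, {"x": 42.3, "y": -18.3, "z": 0, "rx": 0, "ry": 0, "rz": 0, "grip": 0}])

```text
t: 13.25
eef_pos: [0.4386, 0.1811, 0.3537]
orientation: [[-0.001, 1.0, -0.001], [1.0, 0.001, -0.001], [-0.001, -0.001, -1.0]]
contact_force: [0.3, -0.7, 0.3]
grip_width: 0.002
```

```bash
python3 goal.py .438 .181 .26;  python3 - <<'E'
from h import *;from bench import get_image
g=get_image("wrist");s=get_image("scene")
cv2.imwrite("pics/w7.png",cv2.resize(np.hstack([g["image"],s["image"]]),(800,300))[:,:,::-1])
H["green"]=(50,85)
for b in blobs(g,"green"): print(b,plane(g,*b[0],.077))
import pickle
d=pickle.load(open("a.pkl","rb"))["top"]
print(d["image"][237,174],plane(d,174.3,237.5,.077))
E
```

```text
t 13.25 pos [0.4386 0.1811 0.3537] F [ 0.33 -0.71  0.29] grip 0.002 q [ 0.23 -0.28  2.01 -0.    1.42  0.23]
shift cm [ 0.   -0.05  9.37] rot deg [-0.08  0.05  0.03]
[ 86 188  97] [0.44014802 0.17374783 0.077     ]
```

View pics/w7.png

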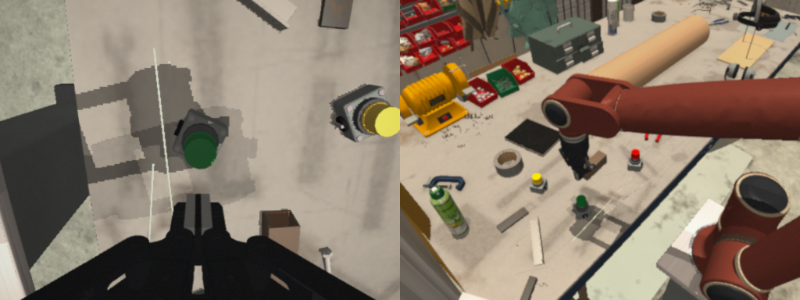

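Run:
```python
import h;from h import *;from bench import get_image
import pickle
def gm(g,box):
    I=g["image"].astype(int);m=((I[...,1]>I[...,0]*1.5)&(I[...,1]>I[...,2]*1.4)).astype(np.uint8)
    N,L,S,C=cv2.connectedComponentsWithStats(m)
    for i in range(1,N):
        if S[i,4]>40 and box[0]<C[i][0]<box[1] and box[2]<C[i][1]<box[3]: print(C[i],S[i],plane(g,*C[i],.077))
g=get_image("wrist");gm(g,(150,350,100,300))
d=pickle.load(open("a.pkl","rb"));gm(d["top"],(160,190,220,250))
I=g["image"];cv2.imwrite("pics/w8.png",cv2.resize(I[150:300,190:340],(600,600),interpolation=0)[:,:,::-1])
```

```text
[255.09068323 190.50496894] [ 235  167   42   48 1610] [0.44110044 0.18338566 0.077     ]
[173.07964602 237.03539823] [167 232  13  11 113] [0.44136432 0.17722793 0.077     ]
```

View pics/w8.png

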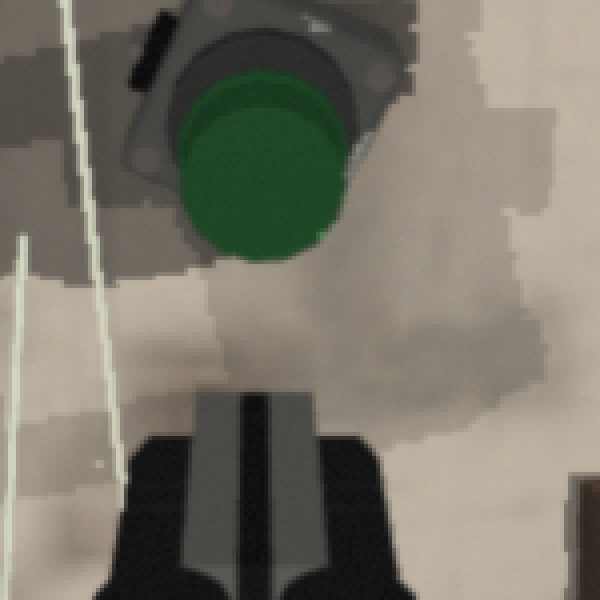

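drive_tool(rows=[{"x": -0.2, "y": 0.2, "z": 3.5, "rx": 0, "ry": 0, "rz": 0, "grip": 0}, {"x": -0.2, "y": 0.2, "z": 6.5, "rx": 0, "ry": 0, "rz": 0, "grip": 0}, {"x": -0.2, "y": 0.2, "z": 8.3, "rx": 0, "ry": 0, "rz": 0, "grip": 0}, {"x": -0.2, "y": 0.2, "z": 9, "rx": 0, "ry": 0, "rz": 0, "grip": 0}, {"x": -0.2, "y": 0.2, "z": 9.2, "rx": 0, "ry": 0, "rz": 0, "grip": 0}, {"x": -0.2, "y": 0.2, "z": 9.2, "rx": 0, "ry": 0, "rz": 0, "grip": 0}])

```text
t: 14.0
eef_pos: [0.4412, 0.1793, 0.2637]
orientation: [[0.0, 1.0, 0.001], [1.0, -0.0, 0.0], [0.0, 0.001, -1.0]]
contact_force: [-0.1, -0.1, 1.3]
grip_width: 0.002
```

Run:
```python
from h import *;from bench import get_image
g=get_image("wrist");cv2.imwrite("pics/w9.png",g["image"][:,:,::-1])
```

```text
(no output)
```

View pics/w9.png

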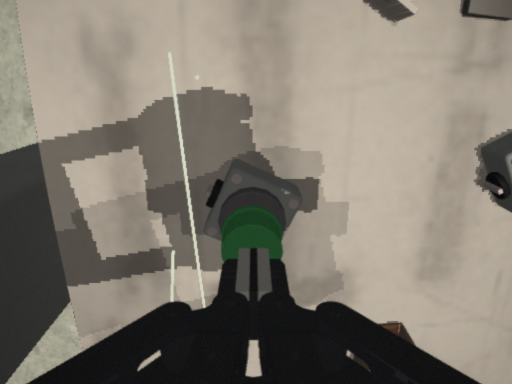

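The fingertips, ending at about (254,250), sit centred over the green cap. Pressing down.

drive_tool(rows=[{"x": 0, "y": 0, "z": 0.5, "rx": 0, "ry": 0, "rz": 0, "grip": 0}, {"x": 0, "y": 0, "z": 0.9, "rx": 0, "ry": 0, "rz": 0, "grip": 0}, {"x": 0, "y": 0, "z": 1.1, "rx": 0, "ry": 0, "rz": 0, "grip": 0}, {"x": 0, "y": 0, "z": 1.25, "rx": 0, "ry": 0, "rz": 0, "grip": 0}, {"x": 0, "y": 0, "z": 1.4, "rx": 0, "ry": 0, "rz": 0, "grip": 0}, {"x": 0, "y": 0, "z": 1.55, "rx": 0, "ry": 0, "rz": 0, "grip": 0}, {"x": 0, "y": 0, "z": 1.7, "rx": 0, "ry": 0, "rz": 0, "grip": 0}, {"x": 0, "y": 0, "z": 1.7, "rx": 0, "ry": 0, "rz": 0, "grip": 0}])

```text
t: 14.85
eef_pos: [0.4405, 0.1796, 0.2457]
orientation: [[-0.001, 1.0, 0.0], [1.0, 0.001, 0.0], [0.0, 0.0, -1.0]]
contact_force: [0.0, -0.2, 0.6]
grip_width: 0.001
```

drive_tool(rows=[{"x": 0, "y": 0, "z": 0.15, "rx": 0, "ry": 0, "rz": 0, "grip": 0}, {"x": 0, "y": 0, "z": 0.3, "rx": 0, "ry": 0, "rz": 0, "grip": 0}, {"x": 0, "y": 0, "z": 0.45, "rx": 0, "ry": 0, "rz": 0, "grip": 0}, {"x": 0, "y": 0, "z": 0.6, "rx": 0, "ry": 0, "rz": 0, "grip": 0}, {"x": 0, "y": 0, "z": 0.7, "rx": 0, "ry": 0, "rz": 0, "grip": 0}, {"x": 0, "y": 0, "z": 0.7, "rx": 0, "ry": 0, "rz": 0, "grip": 0}])

```text
t: 15.45
eef_pos: [0.4405, 0.1796, 0.2386]
orientation: [[-0.001, 1.0, 0.0], [1.0, 0.001, 0.0], [0.0, 0.0, -1.0]]
contact_force: [-0.1, -0.4, -0.1]
grip_width: 0.002
```

drive_tool(rows=[{"x": 0, "y": 0, "z": 0.05, "rx": 0, "ry": 0, "rz": 0, "grip": 0}, {"x": 0, "y": 0, "z": 0.1, "rx": 0, "ry": 0, "rz": 0, "grip": 0}, {"x": 0, "y": 0, "z": 0.15, "rx": 0, "ry": 0, "rz": 0, "grip": 0}, {"x": 0, "y": 0, "z": 0.15, "rx": 0, "ry": 0, "rz": 0, "grip": 0}])

```text
t: 15.85
eef_pos: [0.4406, 0.1796, 0.2374]
orientation: [[-0.001, 1.0, 0.0], [1.0, 0.001, 0.0], [0.0, 0.0, -1.0]]
contact_force: [-1.2, -0.3, 2.3]
grip_width: 0.0
```

drive_tool(rows=[{"x": 0, "y": 0, "z": 0.05, "rx": 0, "ry": 0, "rz": 0, "grip": 0}, {"x": 0, "y": 0, "z": 0.1, "rx": 0, "ry": 0, "rz": 0, "grip": 0}, {"x": 0, "y": 0, "z": 0.1, "rx": 0, "ry": 0, "rz": 0, "grip": 0}])

```text
t: 16.15
eef_pos: [0.4408, 0.1797, 0.2374]
orientation: [[-0.001, 1.0, -0.0], [1.0, 0.001, -0.0], [-0.0, -0.0, -1.0]]
contact_force: [-5.4, -0.1, 8.5]
grip_width: -0.002
```

drive_tool(rows=[{"x": 0, "y": 0, "z": 0.1, "rx": 0, "ry": 0, "rz": 0, "grip": 0}, {"x": 0, "y": 0, "z": 0.1, "rx": 0, "ry": 0, "rz": 0, "grip": 0}, {"x": 0, "y": 0, "z": 0.1, "rx": 0, "ry": 0, "rz": 0, "grip": 0}])

```text
t: 16.45
eef_pos: [0.4409, 0.1798, 0.2373]
orientation: [[-0.001, 1.0, -0.001], [1.0, 0.001, -0.0], [-0.0, -0.001, -1.0]]
contact_force: [-6.2, -1.4, 14.9]
grip_width: -0.001
```

Hard stop at the same height. Lifting off and checking.

drive_tool(rows=[{"x": 0, "y": 0, "z": -0.4, "rx": 0, "ry": 0, "rz": 0, "grip": 0}, {"x": 0, "y": 0, "z": -1.5, "rx": 0, "ry": 0, "rz": 0, "grip": 0}, {"x": 0, "y": 0, "z": -5, "rx": 0, "ry": 0, "rz": 0, "grip": 0}, {"x": 0, "y": 0, "z": -9, "rx": 0, "ry": 0, "rz": 0, "grip": 0}, {"x": 0, "y": 0, "z": -13, "rx": 0, "ry": 0, "rz": 0, "grip": 0}, {"x": 0, "y": 0, "z": -15, "rx": 0, "ry": 0, "rz": 0, "grip": 0}, {"x": 0, "y": 0, "z": -15, "rx": 0, "ry": 0, "rz": 0, "grip": 0}, {"x": 0, "y": 0, "z": -15, "rx": 0, "ry": 0, "rz": 0, "grip": 0}])

```text
t: 17.25
eef_pos: [0.4404, 0.1796, 0.3852]
orientation: [[-0.001, 1.0, 0.0], [1.0, 0.001, 0.0], [0.0, 0.0, -1.0]]
contact_force: [0.6, -0.6, -1.0]
grip_width: -0.003
```

Run:
```python
from h import *;from bench import get_image;import pickle
H["green"]=(50,85)
s=get_image("scene");t=get_image("top");d=pickle.load(open("a.pkl","rb"))
P=[(175,227),(278,149),(232,259),(301,198)]
f=lambda I:np.hstack([cv2.resize(I[v-20:v+20,u-20:u+20],(200,200),interpolation=0) for u,v in P])
cv2.imwrite("pics/end.png",np.vstack([f(d["scene"]["image"]),f(s["image"])])[:,:,::-1])
cv2.imwrite("pics/end2.png",cv2.resize(np.hstack([s["image"],t["image"]]),(800,300))[:,:,::-1])
for (u,v),n in zip(P,H):
  for g in(d["scene"],s):
    print(n,[b for b in blobs(g,n) if abs(b[0][0]-u)<8 and abs(b[0][1]-v)<8])
```

```text
yellow [((np.float64(174.06), np.float64(224.94)), [168, 218, 13, 15, 150])]
yellow [((np.float64(174.85), np.float64(228.3)), [169, 222, 13, 14, 143])]
blue [((np.float64(277.78), np.float64(145.65)), [274, 141, 8, 10, 72])]
blue []
green [((np.float64(231.67), np.float64(257.43)), [227, 250, 11, 15, 133])]
green [((np.float64(231.88), np.float64(260.29)), [227, 254, 10, 14, 106])]
red [((np.float64(300.88), np.float64(197.09)), [296, 191, 11, 13, 120])]
red [((np.float64(300.88), np.float64(197.09)), [296, 191, 11, 13, 120])]
```

View pics/end.png

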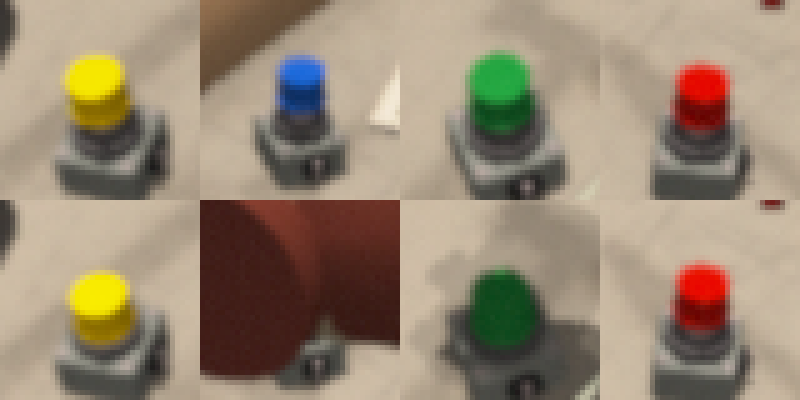

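View pics/end2.png

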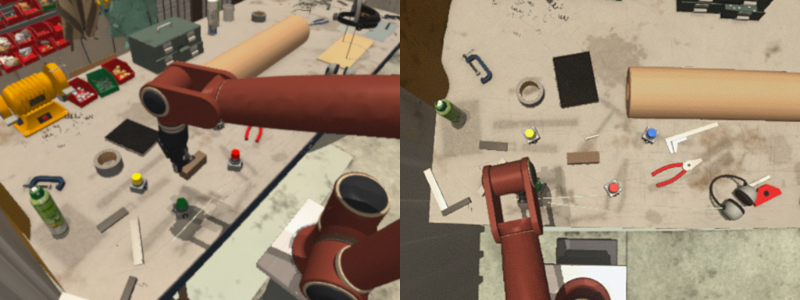

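```bash
python3 -c "
from bench import workorder;print(workorder.hand_in())"
```

```text
the job is handed in; nothing more can be done
None
```

I pushed the yellow, blue and green caps home in that order with the shut fingertips, lifted clear and handed in at about 17.4 s on the robot's clock.

- **Fully home:** Each cap slid at a few N, then stopped hard with the TCP at z ≈ 0.237 m, which puts the cap top at about 64 mm. I then pressed to about 11 N on yellow, 11 N on blue and 15 N on green. On blue I tilted the tool 4° to clear the big cardboard roll.
- **Camera check:** The scene camera showed all three caps 3 to 4 pixels lower, down on their collars. In the final picture the arm hid blue, so its check dates from just after I pressed it.
- **Red cap and loose items:** Red's position in the final picture was unchanged to the pixel. The loose items and the roll looked unmoved by eye in the last top view, but I did not measure them.
- **Disagreements:** The top view placed green 2 to 3 mm off the wrist and scene views, so I used the wrist view. On blue there was a sideways force of about 8 N at the stop. I took it for friction, and nothing in the pictures suggested contact with the roll.

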